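# Screw down the loose cap of a spice jar

### The arm

A 6-joint arm with a two-finger parallel gripper is mounted at the origin on a cart in front of the work surface, level with it; the furniture and walls round the work are solid. World frame = base frame: x ahead of the robot, y to its left, z up, the work surface at z = 0. Lengths are in m, angles in rad, forces in N, time in s.
With the tool pointing down it reaches from about 0.3 to 0.825 m from the base axis. Payload 5.4 kg.
Tool frame: the origin (TCP) lies at the very end of the fingers, on their centre line; the grasp point (between the pads) lies 19 mm behind it (robot.pinch_z is the distance from the TCP to the grasp point, in m); z points along the fingers, y is the line along which they close (so a half turn about z gives the same grasp; the last joint's range is limited). The gripper opens to 92 mm and grips with 3 to 60 N. Pads are 20 mm wide; open, the fingers measure 128 mm over their backs; the gripper's body (75 mm by 189 mm) begins 69 mm behind the grasp point.
Start: joints at [1.09, 0.158, 1.597, -0, 1.386, -0.21], TCP at [0.154, 0.554, 0.215] pointing down, gripper open.
Joint ranges: [-2.91, 2.91], [-0.94, 2.29], [0.18, 2.7], [-1.29, 4.43], [0.17, 2.64], [-3, 3]. Speed limits (rad/s): [2.57, 2.57, 3.14, 3.14, 3.14, 3.14].

### API

Orientations are given as a unit quaternion [w, x, y, z].
In Python, from bench import robot gives the robot as it stands.
- The arm moves only by the tool send_rows, never from a script. Its argument "moves" is a list that holds one entry, the list of rows, each a list of 7 numbers: the opening, from 0 (shut) to 1 (fully open), then the shift along the tool's x, y, z in units of 30 mm (1.0 is 30 mm), then the turn, a rotation vector about the tool's x, y, z in units of 6 degrees (1.0 is 6 degrees). In form: [[[hand, tx, ty, tz, ax, ay, az], ...]]. A call has 1 to 5 rows; each row is the pose to reach, as a shift and turn from the pose commanded when the call began, along the tool's axes at that moment; what a row does not reach only later rows make up. A row lasts 1/12 s, in which the tool goes at most 41.7 mm and 7.16 degrees, less where a joint would pass 70% of its speed; a pose out of reach is approached as far as the arm can. A call with a gripper value outside its range is refused whole. The fingers move at their own pace and stop on an object; "newtons" is the grip in N (left out, the last holds). Time passes only in rows, so rows that repeat a pose let the fingers close. It gives the time, the measured TCP pose, the force, the opening and the grip force at its end, in the units of the state.
- robot.get_obs(): the state, without advancing time (a new reading comes with each control period).
- robot.grab_frame(name): name is "side" or "top"; returns the picture (384x512x3 uint8, red, green, blue); there is no depth.
- robot.get_calibration(name): a dict with "vfov" (degrees; the focal length in pixels is half the picture's height over the tangent of half this angle, whatever the lens; pixels are square), "cx", "cy" (the principal point, pixels), "world_from_camera" (4x4, takes a point from camera to world coordinates). Camera axes: x right, y down, z forward; pixel columns grow to the right and rows downward; lengths in m; the calibration is good to about 2 mm. A picture is of the moment at which its call begins. get_calibration takes no time and is no camera call.
- robot.close_job(): hands the job in; it is judged then, once.
The state is a dict: "clock": time; "joints": joint angles; "joint_vel": joint speeds; "joint_torque": joint torques, N m; "eef_pos": TCP position; "eef_rot": TCP orientation; "force": force on the tool from outside, world axes, zero at the start; "torque": the same for the moment, N m; "width": opening from 0.0 (shut) to 1.0 (fully open); "grip_force": force on a finger pad.
Only numpy, scipy, OpenCV 4.12 (cv2) and the standard library are available. Lean on these libraries where they do the work, as an engineer would, in place of code of your own. Each camera call takes 0.05 s, during which the arm holds its last target. There are 200 camera calls.

### The job

Three white spice jars stand in the wooden rack on the worktop. The blue cap was left loose on its thread: turn it clockwise (seen from above) until it stops tight, then let go. Leave the black-lidded jar and the small yellow-capped spice jar behind the rack where they are.

Things in the scene. Friction and masses are not known exactly. Their poses are not given: they have to be found in the camera images.
- blue_cap_grip (a point): Centre (half-way up, on the axis) of the upright blue ribbed screw cap, 48 mm across, 32 mm high; z up, x along the white line on its top. It turns and sinks with the cap. The jar and its rack cannot move. The jar's shoulder, 62 mm across, is 29 mm or more below this point. The other jars in the row, 120 mm apart and as high, have white and red caps that are tight already.
- blue_cap (a joint): Turn of the blue cap, rad: 0 is the firm stop, fully screwed down; a negative value is the clockwise turn (from above) still missing, 0.6 to 1.2 at the start, so one grasp does it. The cap sinks 3.5 mm per rad. Thread friction 0.15 N m: it stays where it is left. When tight, the white line on top points the same way as the black mark on the jar's shoulder.
- jar_black_lid_mid (a point): Bystander: the centre (half-way up) of a small loose glass jar with a black lid, 65 mm across and 94 mm high, standing on the worktop behind the rack. Leave it alone.
- spice_yellow_mid (a point): Bystander: the centre (half-way up) of a small loose spice jar with a yellow-brown cap, 42 mm across and 96 mm high, standing on the worktop behind the rack. Leave it alone.

How it is judged:
By the outcome, as a careful person would: the job done as asked, in the order asked, and still so for the second after the job is handed in, with the robot touching nothing.
It also fails if it takes over 32 s, if anything falls off the work surface, if the arm or the gripper's body presses on something with over 40 N, if the wrist force passes 120 N, or if a joint passes its speed limit or range.

## Working session

There is one attempt and no reset: what is moved stays moved. The work goes in short steps, Python scripts to look and compute and a tool call to move; the robot and the scene stay as the last step left them, time stands still between calls to the robot, and variables do not carry over. Pictures are saved under pics/ and viewed, at most 10 in all, crops included, and the job is handed in when it is done.

Besides the shell and the picture viewer there is one more tool, called after "Emit:" by a JSON object that holds its "fn" and its "kwargs". send_rows: Moves the arm, as the interface text tells. Its arguments: {"type":"object","properties":{"moves":{"type":"array","items":{"type":"array","items":{"type":"array","items":{"type":"number"}}}},"newtons":{"type":"number"}},"required":["moves"]}

```bash
mkdir -p pics
python3 - <<'E'
from bench import robot
import cv2
for n in("side","top"):
    f=robot.grab_frame(n);cv2.imwrite(f"pics/{n}0.png",f[:,:,::-1]);c=robot.get_calibration(n);print(n,c)
o=robot.get_obs();print(o['eef_pos'],o['eef_rot'],o['clock'],o['width'])
E
```

```text
side {'vfov': 42.020445863051975, 'cx': 259.6630602942636, 'cy': 193.54774208910283, 'world_from_camera': array([[-0.92276831, -0.1317318 ,  0.36214001,  0.30310099],
       [-0.38518375,  0.34333607, -0.85659432,  0.46774628],
       [-0.01149501, -0.92992853, -0.36756059,  0.4235299 ],
       [ 0.        ,  0.        ,  0.        ,  1.        ]])}
top {'vfov': 48.135142268957765, 'cx': 254.6997517025219, 'cy': 187.19467619801785, 'world_from_camera': array([[ 0.02609006, -0.98578432,  0.16597768,  0.46153834],
       [-0.99935915, -0.02164981,  0.02850559, -0.28355387],
       [-0.02450698, -0.16661502, -0.98571743,  0.94324402],
       [ 0.        ,  0.        ,  0.        ,  1.        ]])}
[0.15359504 0.55355413 0.21375817] [-2.72494419e-04  1.35002899e-01  9.90844876e-01 -7.58320551e-04] 0.1 1.001237409782619
```

View pics/side0.png

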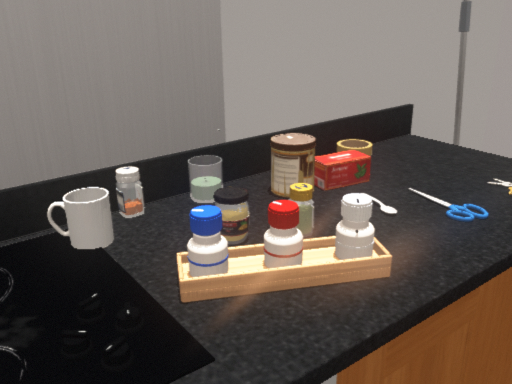

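View pics/top0.png

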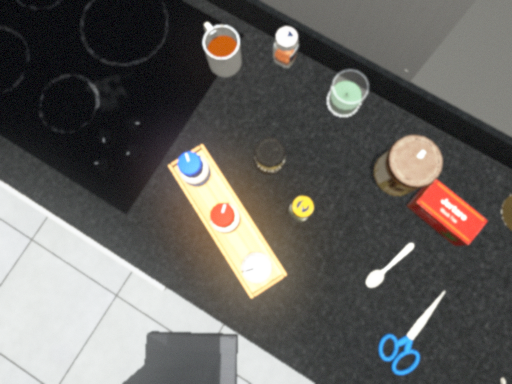

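```bash
cat > h.py <<'E'
from bench import robot
import numpy as np, cv2
def P(n):
    c=robot.get_calibration(n);f=192/np.tan(np.radians(c['vfov']/2));T=c['world_from_camera'];return c,f,T
def ray(n,u,v):
    c,f,T=P(n);return T[:3,3],T[:3,:3]@np.array([(u-c['cx'])/f,(v-c['cy'])/f,1])
def atz(n,u,v,z):
    o,d=ray(n,u,v);return o+d*(z-o[2])/d[2]
def proj(n,p):
    c,f,T=P(n);q=T[:3,:3].T@(np.array(p)-T[:3,3]);return np.array([c['cx']+f*q[0]/q[2],c['cy']+f*q[1]/q[2]])
def tri(a,b):
    A=[];y=[]
    for n,u,v in(a,b):
        o,d=ray(n,u,v);d/=np.linalg.norm(d);M=np.eye(3)-np.outer(d,d);A.append(M);y.append(M@o)
    return np.linalg.lstsq(np.vstack(A),np.hstack(y),rcond=None)[0]
E
python3 - <<'E'
from h import *
s=cv2.imread('pics/side0.png');t=cv2.imread('pics/top0.png')
a=cv2.resize(s[195:285,170:245],None,fx=6,fy=6,interpolation=cv2.INTER_CUBIC)[:540]
b=cv2.resize(t[140:195,165:220],None,fx=6.3,fy=6.3*540/346.5,interpolation=cv2.INTER_CUBIC)
b=cv2.resize(t[140:194,166:200+12],None,fx=7,fy=7,interpolation=cv2.INTER_CUBIC)
b=cv2.copyMakeBorder(b,0,540-b.shape[0],0,0,cv2.BORDER_CONSTANT)
cv2.imwrite('pics/c.png',np.hstack([a,b])[:, :800]); print(a.shape,b.shape)
for n,i in(('side',s),('top',t)):
    h=cv2.inRange(cv2.cvtColor(i,cv2.COLOR_BGR2HSV),(95,120,60),(130,255,255))
    k,l,st,ce=cv2.connectedComponentsWithStats(h)
    for j in range(1,k):
        if st[j,4]>60:print(n,st[j],ce[j])
print(tri(('side',206,221),('top',190,163)))
E
```

```text
(540, 450, 3) (540, 322, 3)
side [446 203  43  19 543] [465.95948435 212.08287293]
side [189 204  33  31 836] [205.57416268 219.72727273]
top [178 151  24  25 372] [189.42204301 163.79569892]
top [378 333  43  43 967] [398.57394002 353.13133402]
[ 0.64599529 -0.13009872  0.1103396 ]
```

View pics/c.png

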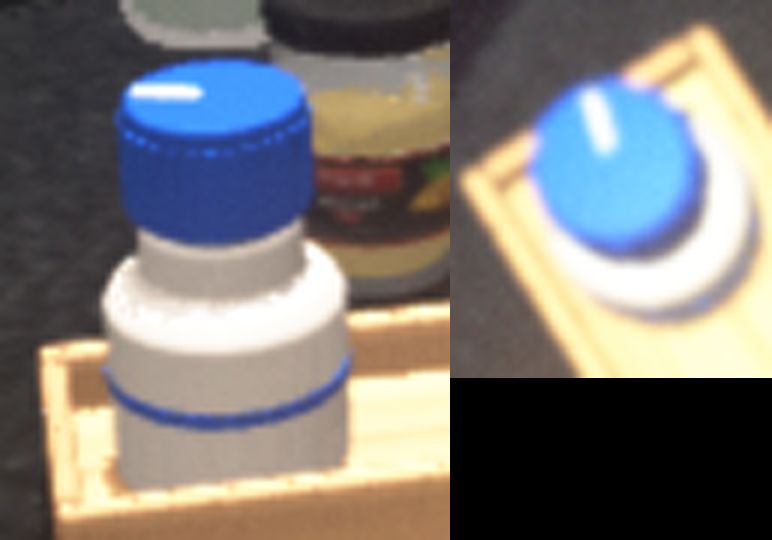

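The side crop puts the blue cap's top face at about (205.5, 211). The top view puts it at about (190, 163), with its white line pointing roughly +x and slightly +y. The shoulder mark is hidden.

Run:
```python
from h import *
from scipy.spatial.transform import Rotation as R
p=tri(('side',205.5,211.3),('top',189.9,163.3));print('cap top',p,proj('side',p),proj('top',p))
a=atz('top',192.3,160.7,p[2]);b=atz('top',190,153.6,p[2]);print('line deg',np.degrees(np.arctan2(*(b-a)[1::-1])))
c=p-[0,0,.016]
print('black',atz('top',270,152,.094),'yellow',atz('top',302,207,.096),'red',atz('top',223,215,p[2]))
print('brown',atz('top',416,158,.13))
o=robot.get_obs();q=o['eef_rot'];Rm=R.from_quat([q[1],q[2],q[3],q[0]])
print(Rm.as_matrix())
for z in(.21,):
    t=np.array([c[0],c[1],z]);print('shift units',Rm.inv().apply(t-o['eef_pos'])/.03)
```

```text
cap top [ 0.64427435 -0.13171865  0.12525467] [205.77371941 211.36553958] [189.82036121 163.10018239]
line deg 20.322832591519425
black [ 0.67767015 -0.28817258  0.094     ] yellow [ 0.56652497 -0.35368688  0.096     ] red [ 0.54401327 -0.20066021  0.12525467]
brown [ 0.66221765 -0.56881047  0.13      ]
[[-9.63548286e-01  2.67533448e-01 -7.44750342e-04]
 [ 2.67534274e-01  9.63547285e-01 -1.42918099e-03]
 [ 3.35248452e-04 -1.57633114e-03 -9.99998701e-01]]
shift units [-21.87094727 -17.6337891    0.14573714]
```

Emit:
{"fn": "send_rows", "kwargs": {"moves": [[[1, -1, -0.8, 0, 0, 0, 0], [1, -2, -1.6, 0, 0, 0, 0], [1, -3, -2.4, 0, 0, 0, 0], [1, -4, -3.2, 0, 0, 0, 0], [1, -5, -4, 0, 0, 0, 0]]], "newtons": 25}}

```text
clock: 0.52
eef_pos: [0.2666, 0.3966, 0.2141]
eef_rot: [-0.0, 0.135, 0.991, -0.0]
force: [0.7, -0.2, -0.4]
width: 1.0
grip_force: 0.0
```

Emit:
{"fn": "send_rows", "kwargs": {"moves": [[[1, -1, -0.8, 0, 0, 0, 0], [1, -2, -1.6, 0, 0, 0, 0], [1, -3, -2.4, 0, 0, 0, 0], [1, -4, -3.2, 0, 0, 0, 0], [1, -5, -4, 0, 0, 0, 0]]]}}

```text
clock: 0.93
eef_pos: [0.3791, 0.2408, 0.2144]
eef_rot: [-0.0, 0.135, 0.991, -0.0]
force: [0.9, 1.0, -0.7]
width: 1.001
grip_force: 0.0
```

Emit:
{"fn": "send_rows", "kwargs": {"moves": [[[1, -1, -0.8, 0, 0, 0, 0], [1, -2, -1.6, 0, 0, 0, 0], [1, -3, -2.4, 0, 0, 0, 0], [1, -4, -3.2, 0, 0, 0, 0], [1, -5, -4, 0, 0, 0, 0]]]}}

```text
clock: 1.35
eef_pos: [0.4916, 0.085, 0.2143]
eef_rot: [-0.0, 0.135, 0.991, 0.0]
force: [-0.2, 0.4, 0.0]
width: 0.998
grip_force: 0.0
```

Emit:
{"fn": "send_rows", "kwargs": {"moves": [[[1, -1, -0.8, 0, 0, 0, 0], [1, -2, -1.6, 0, 0, 0, 0], [1, -3, -2.4, 0, 0, 0, 0], [1, -4, -3.2, 0, 0, 0, 0], [1, -5, -4, 0, 0, 0, 0]]]}}

```text
clock: 1.77
eef_pos: [0.6041, -0.0707, 0.2139]
eef_rot: [-0.0, 0.135, 0.991, 0.0]
force: [0.7, 0.7, 0.4]
width: 0.999
grip_force: 0.0
```

Emit:
{"fn": "send_rows", "kwargs": {"moves": [[[1, -0.92, -0.8, 0, 0, 0, 0], [1, -1.84, -1.6, 0, 0, 0, 0], [1, -1.84, -1.6, 1, 0, 0, 0], [1, -1.84, -1.6, 2.2, 0, 0, 0], [1, -1.84, -1.6, 2.2, 0, 0, 0]]]}}

```text
clock: 2.18
eef_pos: [0.6392, -0.1289, 0.1398]
eef_rot: [-0.007, 0.136, 0.991, 0.002]
force: [-1.1, 1.2, -1.5]
width: 1.001
grip_force: 0.0
```

Run:
```python
from h import *
f=robot.grab_frame('side')[:,:,::-1];g=robot.grab_frame('top')[:,:,::-1];cv2.imwrite('pics/s1.png',cv2.resize(np.hstack([f[110:290,120:320],g[80:260,90:290]]),None,fx=2,fy=2,interpolation=cv2.INTER_CUBIC))
o=robot.get_obs();print(o['eef_pos'],o['joints'])
```

```text
[ 0.64243693 -0.12931311  0.14693801] [-3.82631207e-01  4.19367589e-01  1.41490781e+00  2.73606813e-07
  1.31205807e+00 -1.68273312e+00]
```

View pics/s1.png

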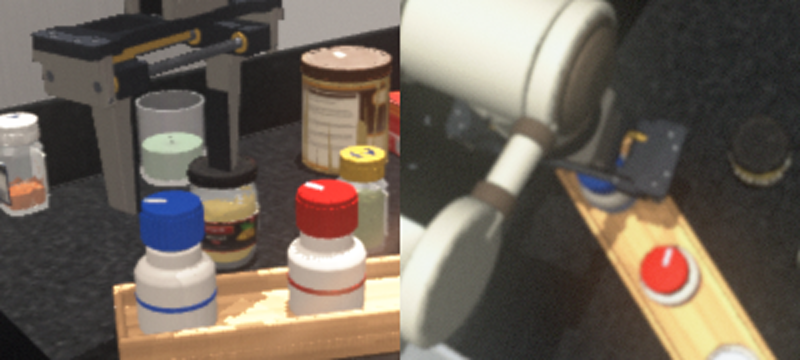

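The fingers straddle the blue cap: their tips are at about (180, 212) and (231, 192) in the side view, and the projected TCP falls between them. Next I'll descend and close.

Emit:
{"fn": "send_rows", "kwargs": {"moves": [[[1, -0.04, -0.04, 0.7, 0, 0, 0], [1, -0.04, -0.04, 1.4, 0, 0, 0], [1, -0.04, -0.04, 1.85, 0, 0, 0], [1, -0.04, -0.04, 1.85, 0, 0, 0], [1, -0.04, -0.04, 1.85, 0, 0, 0]]]}}

```text
clock: 2.7
eef_pos: [0.645, -0.1313, 0.0942]
eef_rot: [0.0, 0.135, 0.991, -0.0]
force: [0.1, -0.8, 0.5]
width: 0.999
grip_force: 0.0
```

Emit:
{"fn": "send_rows", "kwargs": {"moves": [[[0.6, 0, 0, 0, 0, 0, 0], [0.4, 0, 0, 0, 0, 0, 0], [0.4, 0, 0, 0, 0, 0, 0], [0.4, 0, 0, 0, 0, 0, 0], [0.4, 0, 0, 0, 0, 0, 0]]]}}

```text
clock: 3.12
eef_pos: [0.6451, -0.1316, 0.0937]
eef_rot: [0.0, 0.135, 0.991, -0.0]
force: [0.0, 0.3, 0.1]
width: 0.657
grip_force: 0.0
```

Emit:
{"fn": "send_rows", "kwargs": {"moves": [[[0.3, 0, 0, 0, 0, 0, 0], [0.3, 0, 0, 0, 0, 0, 0], [0.3, 0, 0, 0, 0, 0, 0], [0.3, 0, 0, 0, 0, 0, 0], [0.3, 0, 0, 0, 0, 0, 0]]]}}

```text
clock: 3.53
eef_pos: [0.6452, -0.13, 0.0933]
eef_rot: [0.0, 0.135, 0.991, 0.001]
force: [1.6, 5.6, 1.3]
width: 0.517
grip_force: 25.0
```

Emit:
{"fn": "send_rows", "kwargs": {"moves": [[[0.3, 0, 0, 0, 0, 0, 0], [0.3, 0, 0, 0, 0, 0, 0], [0.3, 0, 0, 0, 0, 0, 0]]]}}

```text
clock: 3.78
eef_pos: [0.6452, -0.13, 0.0933]
eef_rot: [0.0, 0.135, 0.991, 0.001]
force: [1.5, 4.4, 1.4]
width: 0.517
grip_force: 25.0
```

Emit:
{"fn": "send_rows", "kwargs": {"moves": [[[0.3, 0.0, 0.06, 0.012, 0, 0, 1], [0.3, 0.0, 0.06, 0.024, 0, 0, 2], [0.3, 0.0, 0.06, 0.036, 0, 0, 3], [0.3, 0.0, 0.06, 0.048, 0, 0, 4], [0.3, 0.0, 0.06, 0.06, 0, 0, 5]]]}}

```text
clock: 4.2
eef_pos: [0.6453, -0.1298, 0.0915]
eef_rot: [0.0, 0.389, 0.921, -0.0]
force: [-0.1, -0.0, 1.8]
width: 0.516
grip_force: 25.0
```

Run:
```python
from h import *
o=robot.get_obs();print({k:o[k] for k in('eef_pos','eef_rot','force','torque','width','grip_force','joints')})
```

```text
{'eef_pos': array([ 0.64527505, -0.1298457 ,  0.09149154]), 'eef_rot': array([ 9.64841659e-05,  3.88997436e-01,  9.21238818e-01, -1.60115851e-04]), 'force': array([-0.0571456 , -0.03944222,  1.80410169]), 'torque': array([-0.00200426,  0.05752261,  0.12137803]), 'width': 0.5164262629050114, 'grip_force': 24.99420315027237, 'joints': array([-3.81596047e-01,  4.79041036e-01,  1.45003663e+00, -3.45611893e-04,
        1.21232781e+00, -1.15318501e+00])}
```

Emit:
{"fn": "send_rows", "kwargs": {"moves": [[[0.3, 0, 0, 0.012, 0, 0, 1], [0.3, 0, 0, 0.024, 0, 0, 2], [0.3, 0, 0, 0.024, 0, 0, 2]]]}}

```text
clock: 4.45
eef_pos: [0.6453, -0.1298, 0.0907]
eef_rot: [0.0, 0.482, 0.876, -0.0]
force: [0.5, 0.4, 0.5]
width: 0.518
grip_force: 25.0
```

```bash
cat > r.py <<'E'
from h import *
o=robot.get_obs();q=o['eef_rot'];print(o['clock'],o['eef_pos'].round(4),'F',o['force'].round(1),'T',o['torque'].round(2),'turn',np.degrees(2*np.arctan2(q[1],q[2])).round(1),'j',o['joints'].round(3))
E
python3 r.py
```

```text
4.45 [ 0.6453 -0.1298  0.0907] F [0.5 0.4 0.5] T [-0.04 -0.01 -0.16] turn 57.7 j [-0.382  0.48   1.45  -0.     1.211 -0.946]
```

Emit:
{"fn": "send_rows", "kwargs": {"moves": [[[0.3, 0, 0, 0.012, 0, 0, 1], [0.3, 0, 0, 0.024, 0, 0, 2]]]}}

```text
clock: 4.62
eef_pos: [0.6455, -0.1301, 0.0903]
eef_rot: [0.001, 0.57, 0.822, -0.0]
force: [-0.4, -0.4, 3.3]
width: 0.516
grip_force: 25.0
```

```bash
python3 r.py
```

```text
4.6167 [ 0.6455 -0.1301  0.0903] F [-0.4 -0.4  3.3] T [-0.15  0.11  0.84] turn 69.5 j [-3.82e-01  4.80e-01  1.45e+00 -1.00e-03  1.21e+00 -7.39e-01]
```

Emit:
{"fn": "send_rows", "kwargs": {"moves": [[[0.3, 0, 0, 0.012, 0, 0, 1], [0.3, 0, 0, 0.024, 0, 0, 2]]]}}

```text
clock: 4.78
eef_pos: [0.6455, -0.1305, 0.0901]
eef_rot: [0.001, 0.653, 0.758, -0.001]
force: [-2.4, -3.4, 4.8]
width: 0.513
grip_force: 25.0
```

```bash
python3 r.py
```

```text
4.7833 [ 0.6455 -0.1305  0.0901] F [-2.4 -3.4  4.8] T [-0.9   0.28  0.86] turn 81.5 j [-0.382  0.481  1.45  -0.002  1.209 -0.53 ]
```

The torque saturated at 0.85 N·m and the fingers are slipping, so the cap is at its stop. I'll release, lift and look.

Emit:
{"fn": "send_rows", "kwargs": {"moves": [[[0.3, 0, 0, 0, 0, 0, 0], [0.8, 0, 0, 0, 0, 0, 0], [1, 0, 0, 0, 0, 0, 0], [1, 0, 0, 0, 0, 0, 0], [1, 0, 0, 0, 0, 0, 0]]]}}

```text
clock: 5.2
eef_pos: [0.645, -0.1296, 0.0886]
eef_rot: [-0.0, 0.652, 0.758, -0.0]
force: [0.7, -0.1, 0.8]
width: 0.783
grip_force: 0.0
```

Emit:
{"fn": "send_rows", "kwargs": {"moves": [[[1, 0, 0, 0, 0, 0, 0], [1, 0, 0, 0, 0, 0, 0], [1, 0, 0, 0, 0, 0, 0], [1, 0, 0, 0, 0, 0, 0], [1, 0, 0, 0, 0, 0, 0]]]}}

```text
clock: 5.62
eef_pos: [0.6452, -0.1297, 0.0891]
eef_rot: [-0.0, 0.653, 0.758, 0.0]
force: [-0.0, 0.4, 0.6]
width: 0.996
grip_force: 0.0
```

Emit:
{"fn": "send_rows", "kwargs": {"moves": [[[1, 0, 0, -0.5, 0, 0, 0], [1, 0, 0, -1.3, 0, 0, 0], [1, 0, 0, -2.3, 0, 0, 0], [1, 0, 0, -3.3, 0, 0, 0], [1, 0, 0, -4, 0, 0, 0]]]}}

```text
clock: 6.03
eef_pos: [0.6461, -0.13, 0.2125]
eef_rot: [0.002, 0.653, 0.758, 0.001]
force: [0.7, 0.0, 0.5]
width: 0.999
grip_force: 0.0
```

```bash
python3 r.py
```

```text
6.0333 [ 0.6461 -0.13    0.2125] F [0.7 0.  0.5] T [-0.07  0.04  0.02] turn 81.5 j [-0.382  0.372  1.345  0.     1.421 -0.53 ]
```

Emit:
{"fn": "send_rows", "kwargs": {"moves": [[[1, 1.2, -0.4, 0, 0, 0, 0], [1, 2.4, -0.8, 0, 0, 0, 0], [1, 3.6, -1.2, 0, 0, 0, 0], [1, 4.8, -1.6, 0, 0, 0, 0], [1, 6, -2, 0, 0, 0, 0]]]}}

```text
clock: 6.45
eef_pos: [0.5583, 0.0408, 0.2093]
eef_rot: [0.0, 0.653, 0.757, 0.0]
force: [1.3, 0.6, 1.5]
width: 0.998
grip_force: 0.0
```

```bash
python3 - <<'E'
from h import *
f=robot.grab_frame('side')[:,:,::-1];g=robot.grab_frame('top')[:,:,::-1]
a=cv2.resize(f[195:295,165:235],None,fx=5,fy=5,interpolation=cv2.INTER_CUBIC);b=cv2.resize(g[140:200,160:235],None,fx=5,fy=5,interpolation=cv2.INTER_CUBIC)
b=cv2.copyMakeBorder(b,0,200,0,0,cv2.BORDER_CONSTANT)
cv2.imwrite('pics/e.png',np.hstack([a,b]))
E
python3 r.py
```

```text
6.55 [0.5571 0.0438 0.2092] F [-0.3 -1.   0.2] T [-0.1   0.06 -0.02] turn 81.2 j [-0.139  0.122  1.649  0.002  1.373 -0.292]
```

View pics/e.png

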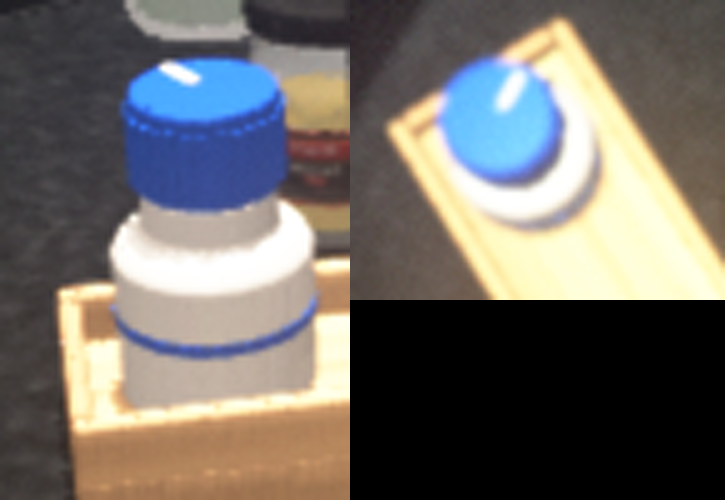

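The white line now points to about -33°, having started at about +20°. The cap therefore turned about 53° while the gripper turned 66°, slipping at 0.85 N·m. That means the cap reached its stop, and nothing else was disturbed.

```bash
python3 -c "
from bench import robot
print(robot.close_job())"
```

```text
the job is handed in; nothing more can be done
None
```

The blue cap is turned clockwise about 53° to its firm stop and released, with the arm clear and the black-lidded and yellow-capped jars untouched; the shoulder mark stayed hidden from both cameras, so I judged it tight from the torque and the grip slipping at the stop.

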